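# Load a well plate edge-on into a plate spinner

### The job

Load the well plate that lies on the spinner's shelf: line it up with the slot, tip it up onto its long edge and push it down through the slot, past the sprung shutter, until it stands upright and fully home, its top edge level with the housing behind it. Leave the tip box and the tube rack where they are.

Things in the scene. Friction and masses are not known exactly. Their poses are not given: they have to be found in the camera images.
- spinner: Plate spinner, fixed white bench instrument, 230 mm deep (x -80 to 150), 210 mm wide (y -105 to 105). Origin on the table under the middle of the slot's near lip; x points from the shelf to the housing (to the robot's left within 20 degrees), y along the slot, z up. Grey shelf 110 mm above the table, x -80 to 0. Housing behind the slot: from x 27, 132 mm high, top blue; its upright face stops a plate slid against it.
- recess (a point): Middle of the front edge of the shelf (spinner x -80, y 0, z 110 mm), in the thumb recess cut into it: y -50 to 50, x -80 to -40, open above and to the front, down to 30 mm above the table. Fingers get under the front edge of a plate here. Axes as the spinner's.
- slot (a point): Centre of the slot's mouth, level with the shelf (spinner x 13.5, y 0, z 110 mm); axes as the spinner's. The slot is 27 mm wide (spinner x 0 to 27) and 142 mm long (y -71 to 71); its bottom, the seat, is 64 mm below the shelf.
- shutter (a joint): Dark sprung flap across the slot, 30 mm below the shelf, hinged along the shelf side. 0 = closed (level); grows to 1.5 rad as it is pushed down; springs back. The plate's weight alone does not open it: pressing the plate past it takes about 5 to 12 N. With the plate home it stands near 0.95 rad, its edge against the plate's near face.
- plate: White 24-well plate, rigid slab 86 x 128 x 18 mm (its x, y, z), about 100 g, loose, lying wells up on the shelf, front edge over the recess, up to 26 mm off the slot's middle along y and 9 degrees askew. Origin: middle of its underside, z out through the wells. Home, it stands on a long edge on the seat, y along the slot, 22 mm proud of the shelf; either face may look to the robot.
- plate_mid (a point): Centre of the plate's solid, 9 mm above the middle of its underside; axes as the plate's.
- tip_box: Red pipette tip box 80 x 120 x 55 mm standing at the shelf end or the housing end of the spinner, a bystander; origin at the middle of its underside.
- tube_rack: Black tube rack 80 x 120 x 55 mm at the other end of the spinner, a bystander; origin at the middle of its underside.
Not all that is in view belongs to the job. Of the things like the plate, leave any that is brown or purple; of the rest the larger one is meant.

How it is judged:
By the outcome, as a careful person would: the job done as asked, in the order asked, and still so for the second after the job is handed in, with the robot touching nothing.
It also fails if it takes over 72 s, if anything falls off the work surface, if the arm or the gripper's body presses on something with over 40 N, if the wrist force passes 120 N, or if a joint passes its speed limit or range.

### The arm

A 6-joint arm with a two-finger parallel gripper is mounted at the origin on the work surface. World frame = base frame: x ahead of the robot, y to its left, z up, the work surface at z = 0. Lengths are in m, angles in rad, forces in N, time in s.
With the tool pointing down it reaches from about 0.375 to 0.9 m from the base axis. Payload 3.1 kg.
Tool frame: the origin (TCP) lies between the finger pads; the fingertips stand 22 mm ahead of it and the grasp point (between the pads) lies 3 mm ahead of it; z points along the fingers, y is the direction in which the jaws open and shut (so a half turn about z gives the same grasp; the last joint's range is limited). The gripper opens to 87 mm and grips with 3 to 60 N. Pads are 19 mm wide; open, the fingers measure 117 mm over their backs; the gripper's body (75 mm by 190 mm) begins 51 mm behind the grasp point.
Start: joints at [-1.407, 0.527, 1.433, -0, 1.181, -0.178], TCP at [0.21, -0.589, 0.245] pointing down, gripper open.
Joint ranges: [-3.08, 3.08], [-0.75, 2.2], [0.22, 2.44], [-1.43, 4.57], [0, 2.65], [-2.85, 2.85]. Speed limits (rad/s): [2.79, 2.79, 3.14, 3.14, 3.14, 3.14].

### API

Orientations are given as a unit quaternion [x, y, z, w].
In Python, from rig import get_obs, camera, get_calibration, hand_in, search_frame gives the robot as it stands.
- The arm moves only by the shell command python3 -m jog 'ROWS' [FORCE]. ROWS is JSON, a list of rows, each an object with "grip": the closure in counts, from 0 (fully open) to 255 (shut); "travel": the shift along the world's x, y, z in cm, a list of three; "twist": the turn about the world's z in degrees. A call has 1 to 8 rows; each row shifts and turns the commanded pose from where the row before left it; what a row does not reach is not made up. A row lasts 1/10 s, in which the tool goes at most 50 mm and 8.59 degrees, less where a joint would pass 70% of its speed; a pose out of reach is approached as far as the arm can. A call is refused whole if a number of a shift passes 5 or a number of a turn 8.59, either way. A call with a gripper value outside its range is refused whole. The fingers move at their own pace and stop on an object; FORCE is the grip in N (left out, the last holds). Time passes only in rows, so rows that do not move let the fingers close. It gives the time, the measured TCP pose, the force and the opening at its end, in the units of the state.
- get_obs(): the state, without advancing time (a new reading comes with each control period).
- camera(name): name is "scene" or "top"; returns the picture (480x640x3 uint8, red, green, blue); there is no depth.
- get_calibration(name): a dict with "fx", "fy", "cx", "cy" (pixels), "R" (3x3) and "t" (3): a world point X has camera coordinates R X + t. Camera axes: x right, y down, z forward; pixel columns grow to the right and rows downward; lengths in m; the calibration is good to about 2 mm. A picture is of the moment at which its call begins. get_calibration takes no time and is no camera call.
- hand_in(): hands the job in, once; it reports no verdict.
Trained networks look in the newest picture that a camera, given by its name, has taken for a name from the list of things; names that differ only in an ending like _2 or _b are one class to them, and where a whole thing is asked for, a point or a joint stands for the part that bears it (a point fixed in the world has none). Each returns a list of dicts, best first, with "p" (0 to 1); they miss things now and then, are a little off and sometimes report something else, mostly with a low value. They report only what shows in the picture. A call takes as long as a camera call. They do not tell look-alikes from the thing itself.
- search_frame(target, camera): "at" ([x, y, z] in m, in world coordinates, good to about 4 mm: the middle of the surface that is visible of it).
The state is a dict: "time": time; "q": joint angles; "joint_velocities": joint speeds; "joint_torque": joint torques, N m; "position": TCP position; "tool_rot": TCP orientation; "ft_force": force on the tool from outside, world axes, zero at the start; "moment": the same for the moment, N m; "grip_width": finger opening in m.
Only numpy, scipy, OpenCV 4.12 (cv2) and the standard library are available. Lean on these libraries where they do the work, as an engineer would, in place of code of your own. Each camera call takes 0.05 s, during which the arm holds its last target. There are 200 camera calls.

## Working session

There is one attempt and no reset: what is moved stays moved. The work goes in short steps, Python scripts to look and compute and a shell command to move; the robot and the scene stay as the last step left them, time stands still between calls to the robot, and variables do not carry over. Pictures are saved under pics/ and viewed, about 8 in all and at most 12, crops included, and the job is handed in when it is done.

```bash
ls; mkdir -p pics; python3 - <<'E'
from rig import *
import cv2
for n in("scene","top"):
    cv2.imwrite(f"pics/{n}0.png",camera(n)[:,:,::-1])
    for t in("spinner","slot","recess","plate","plate_mid","tip_box","tube_rack"):
        try: print(n,t,[( [round(v,3) for v in d["at"]],round(d["p"],2)) for d in search_frame(t,n)])
        except Exception as e: print(t,e)
o=get_obs();print({k:(o[k]) for k in("time","position","tool_rot","grip_width","ft_force")})
for n in("scene","top"):
    c=get_calibration(n); print(n,c)
E
```

```text
pics
scene spinner [([0.636, -0.057, 0.106], 0.62)]
scene slot []
scene recess [([0.641, -0.059, 0.108], 0.9)]
scene plate [([0.74, -0.248, 0.01], 0.96), ([0.607, -0.126, 0.127], 0.94), ([0.318, -0.054, 0.022], 0.78), ([0.399, -0.224, 0.012], 0.69)]
scene plate_mid [([0.742, -0.247, 0.008], 0.97), ([0.608, -0.126, 0.13], 0.69), ([0.391, -0.224, 0.017], 0.63), ([0.315, -0.054, 0.024], 0.58)]
scene tip_box [([0.548, 0.168, 0.06], 0.57)]
scene tube_rack [([0.608, -0.33, 0.053], 0.73), ([0.549, 0.169, 0.06], 0.61)]
top spinner [([0.538, -0.02, 0.137], 0.73)]
top slot []
top recess [([0.54, -0.022, 0.133], 0.68)]
top plate [([0.727, -0.247, 0.011], 0.97), ([0.591, -0.118, 0.129], 0.84), ([0.385, -0.221, 0.011], 0.73), ([0.337, -0.039, 0.021], 0.6), ([0.54, -0.021, 0.135], 0.48)]
top plate_mid [([0.726, -0.239, 0.014], 0.78), ([0.386, -0.222, 0.007], 0.68), ([0.588, -0.12, 0.127], 0.57), ([0.337, -0.04, 0.015], 0.56)]
top tip_box [([0.522, 0.162, 0.054], 0.88)]
top tube_rack [([0.572, -0.315, 0.051], 0.63)]
{'time': 0.8, 'position': array([ 0.20951344, -0.58881065,  0.24457985]), 'tool_rot': array([9.85429942e-01, 1.70081831e-01, 6.80587740e-06, 2.00015109e-05]), 'grip_width': 0.0872944974017009, 'ft_force': array([-0.25378667, -0.20532481,  0.5797261 ])}
scene {'fx': 487.63724132812666, 'fy': 487.63724132812666, 'cx': 310.0838687749989, 'cy': 237.3887696475889, 'R': array([[ 0.59560083,  0.80323437,  0.00861342],
       [ 0.47099439, -0.3405175 , -0.81376417],
       [-0.65071033,  0.48873549, -0.58113139]]), 't': array([-0.35876796, -0.16043141,  1.3918774 ])}
top {'fx': 551.8259901471049, 'fy': 551.8259901471049, 'cx': 316.9377324956053, 'cy': 242.6822045775481, 'R': array([[ 0.00480372, -0.99989589, -0.01360655],
       [-0.99078452, -0.00291721, -0.13541613],
       [ 0.13536234,  0.01413166, -0.99069538]]), 't': array([0.04523182, 0.55254692, 1.00176053])}
```

View pics/scene0.png

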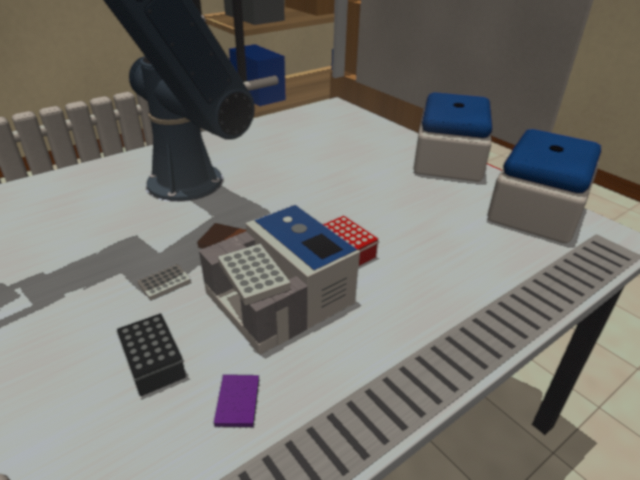

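View pics/top0.png

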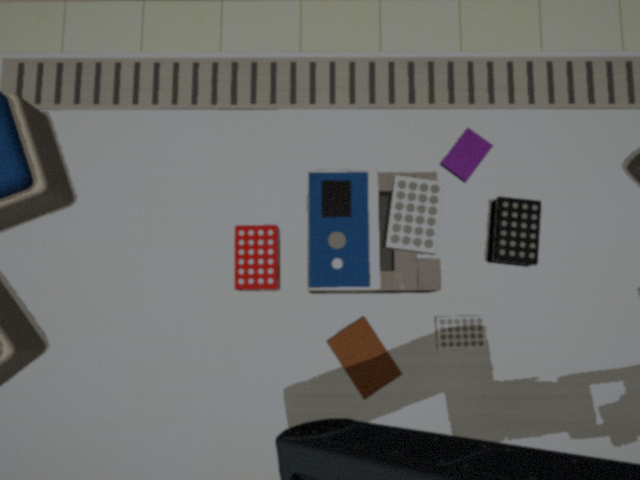

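The scene and top pictures agree. The white target plate is on the shelf, at about (415,215) in the top view. The small grey plate at (460,332) and the brown and purple ones are decoys. The red box is at the housing end and the black rack at the shelf end. Spinner x is roughly world +y. Next I'll measure poses on an enlarged crop.

```bash
cat > h.py <<'E'
import numpy as np,cv2
from rig import *
def px2w(n,uv,z):
    c=get_calibration(n);R,t=np.array(c["R"]),np.array(c["t"])
    d=R.T@np.array([(uv[0]-c["cx"])/c["fx"],(uv[1]-c["cy"])/c["fy"],1]);o=-R.T@t
    return o+d*(z-o[2])/d[2]
def w2px(n,X):
    c=get_calibration(n);p=np.array(c["R"])@X+np.array(c["t"])
    return np.array([c["fx"]*p[0]/p[2]+c["cx"],c["fy"]*p[1]/p[2]+c["cy"]])
E
python3 - <<'E'
from h import *
im=cv2.imread("pics/top0.png")
cv2.imwrite("pics/c1.png",cv2.resize(im[160:305,295:455],None,fx=4,fy=4,interpolation=cv2.INTER_CUBIC))
hsv=cv2.cvtColor(im,cv2.COLOR_BGR2HSV)
def rect(mask,z,name):
    n,l,s,c=cv2.connectedComponentsWithStats(mask.astype(np.uint8))
    k=l[:, :]; i=max(range(1,n),key=lambda j:s[j,4] if 280<c[j][0]<470 and 150<c[j][1]<300 else 0)
    pts=np.argwhere(l==i)[:,::-1]
    w=np.array([px2w("top",p,z)[:2] for p in pts],np.float32)*1000
    r=cv2.minAreaRect(w);print(name,r,np.round(cv2.boxPoints(r)).tolist())
rect((hsv[...,0]>100)&(hsv[...,0]<125)&(hsv[...,1]>110)&(hsv[...,2]>60),.132,"blue")
m=((hsv[...,2]>150)).astype(np.uint8); 
b=np.zeros_like(m);b[165:262,383:446]=1
print(im[172:176,400:404].tolist(), im[260:262,415].tolist(),im[200,374].tolist())
m=cv2.morphologyEx(m*b,cv2.MORPH_CLOSE,np.ones((9,9)))
rect(m,.128,"plate")
cv2.imwrite("pics/m.png",m*255)
E
```

```text
Traceback (most recent call last):
  File "h.py", line 4, in px2w
    c=get_calibration(n);R,t=np.array(c["R"]),np.array(c["t"])
ValueError: time passes only in moves, steps and waits
```

View pics/c1.png

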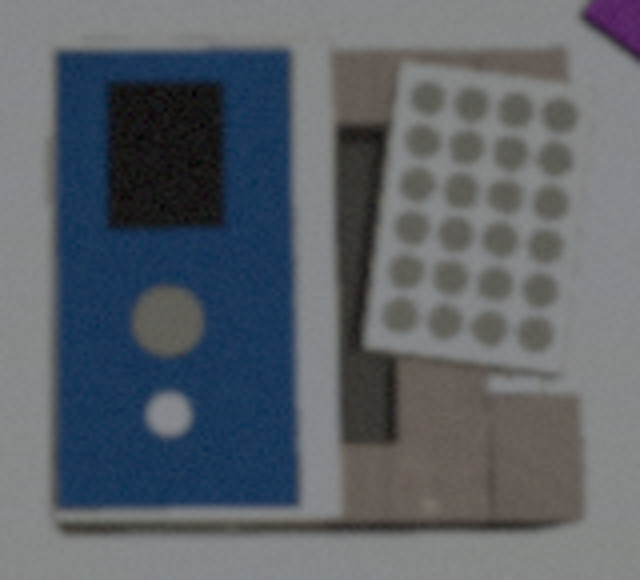

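```bash
cat > h.py <<'E'
import numpy as np,cv2
from rig import *
C={n:get_calibration(n) for n in("scene","top")}
def px2w(n,uv,z):
    c=C[n];R,t=np.array(c["R"]),np.array(c["t"])
    d=R.T@np.array([(uv[0]-c["cx"])/c["fx"],(uv[1]-c["cy"])/c["fy"],1]);o=-R.T@t
    return o+d*(z-o[2])/d[2]
def w2px(n,X):
    c=C[n];p=np.array(c["R"])@X+np.array(c["t"])
    return np.array([c["fx"]*p[0]/p[2]+c["cx"],c["fy"]*p[1]/p[2]+c["cy"]])
E
python3 - <<'E'
from h import *
from scipy.optimize import least_squares
f=lambda U:((U[0]+.5)/4-.5+295,(U[1]+.5)/4-.5+160)
P=[((567,50),(-80,-105,110)),((582,520),(-80,105,110)),((395,442),(0,71,110)),((490,393),(-40,50,110)),((332,48),(27,-105,132)),((342,515),(27,105,132)),((55,520),(150,105,132))]
W=np.array([px2w("top",f(u),s[2]/1e3)[:2] for u,s in P]);S=np.array([s[:2] for u,s in P])/1e3
def T(p,S):
    c,s=np.cos(p[2]),np.sin(p[2]);return p[:2]+S@np.array([[c,s],[-s,c]])
r=least_squares(lambda p:(T(p,S)-W).ravel(),[.56,-.06,1.57],loss="soft_l1",f_scale=.002)
p=r.x;print("spinner",p[:2],np.degrees(p[2]));print(np.round((T(p,S)-W)*1e3,1).tolist())
np.save("sp.npy",p)
w=np.array([px2w("top",f(u),.128)[:2] for u in((428,98),(560,116),(401,315),(535,333))])
c,s=np.cos(p[2]),np.sin(p[2]);L=(w-p[:2])@np.array([[c,-s],[s,c]])*1e3
print("wells in spinner",np.round(L,1).tolist(),"centre",L.mean(0))
d=L[2]+L[3]-L[0]-L[1];print("yaw",np.degrees(np.arctan2(-d[0],d[1])))
# scene overlay
im=cv2.cvtColor(camera("scene"),cv2.COLOR_RGB2BGR)
G=lambda x,y,z:w2px("scene",np.r_[T(p,np.array([[x,y]])/1e3)[0],z/1e3])
for pt in [(-80,-105,110),(-80,105,110),(27,-105,132),(27,105,132),(150,105,132),(150,-105,132)]:
    u=G(*pt);cv2.circle(im,tuple(int(round(v)) for v in u),1,(0,255,0),-1)
cv2.imwrite("pics/s1.png",cv2.resize(im[190:355,190:390],None,fx=4,fy=4-.4,interpolation=cv2.INTER_CUBIC))
E
```

```text
spinner [ 0.56532615 -0.08694137] 90.55353918707011
[[1.3, -0.5], [-0.2, -1.2], [-0.5, -1.0], [-0.6, 0.8], [5.5, 0.0], [-1.8, 0.2], [-0.4, 1.9]]
wells in spinner [[-14.7, -77.9], [-71.7, -69.4], [-0.7, 17.4], [-57.8, 25.6]] centre [-36.19490552 -26.08140436]
yaw -8.338085698288948
```

View pics/s1.png

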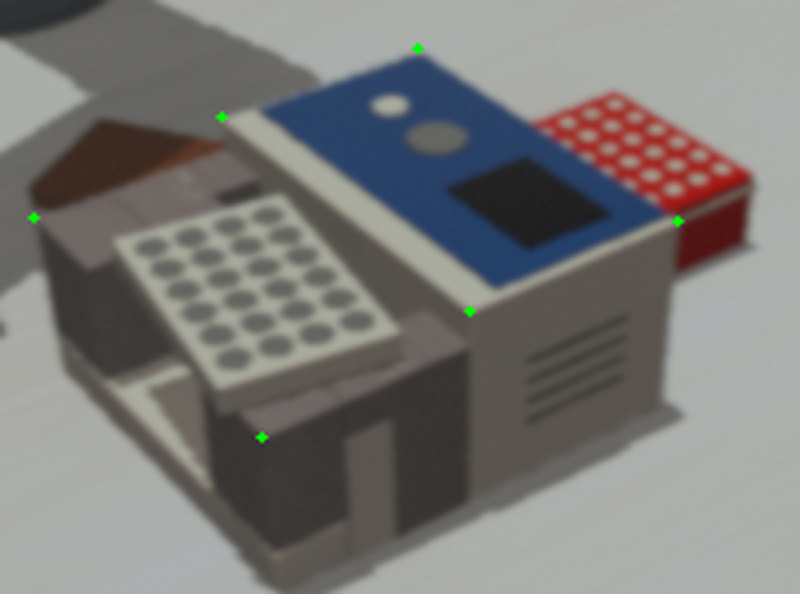

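Top picture: the slot corner is at crop (395,442), and the spinner fit is good to about 2 mm. The scene overlay puts the same corners on the housing and shelf edges. The plate is at spinner x -36, y -26, about 8° askew. I'll push its far end towards the robot first.

```bash
python3 -m jog '[{"grip":255,"travel":[3.5,3.5,0],"twist":-6.4},{"grip":255,"travel":[3.5,3.5,0],"twist":-6.4},{"grip":255,"travel":[3.5,3.5,0],"twist":-6.3},{"grip":255,"travel":[3.5,3.5,0],"twist":0},{"grip":255,"travel":[3.5,3.5,0],"twist":0},{"grip":255,"travel":[3.5,3.5,0],"twist":0},{"grip":255,"travel":[3.5,3.5,0],"twist":0},{"grip":255,"travel":[3.5,3.5,0],"twist":0}]' 20
python3 -m jog '[{"grip":255,"travel":[3.5,3.5,0],"twist":0},{"grip":255,"travel":[3.5,3.5,0],"twist":0},{"grip":255,"travel":[3.5,3.5,0],"twist":0},{"grip":255,"travel":[3.5,3.5,0],"twist":0},{"grip":255,"travel":[3.5,3.5,0],"twist":0},{"grip":255,"travel":[1.3,1.8,-3],"twist":0},{"grip":255,"travel":[0,0,-4],"twist":0},{"grip":255,"travel":[0,0,0],"twist":0}]'
```

```text
time: 1.65
position: [0.4908, -0.3073, 0.2448]
tool_rot: [1.0, 0.004, 0.0, 0.0]
ft_force: [0.4, -0.6, 0.0]
grip_width: 0.0309
time: 2.45
position: [0.6737, -0.1133, 0.1684]
tool_rot: [1.0, 0.005, -0.006, -0.002]
ft_force: [-1.9, 1.0, -0.6]
grip_width: 0.0003
```

```bash
python3 -m jog '[{"grip":255,"travel":[0.7,0,-1],"twist":0},{"grip":255,"travel":[0,0,-2],"twist":0},{"grip":255,"travel":[0,0,0],"twist":0},{"grip":255,"travel":[0,0,0],"twist":0}]'; python3 - <<'E'
from h import *
print(get_obs()["position"])
cv2.imwrite("pics/t2.png",cv2.resize(camera("top")[150:300,290:460,::-1],None,fx=4,fy=4,interpolation=cv2.INTER_CUBIC))
E
```

```text
time: 2.85
position: [0.6852, -0.1168, 0.146]
tool_rot: [1.0, 0.004, 0.001, 0.0]
ft_force: [-0.9, 0.2, 0.3]
grip_width: 0.0003
[ 0.68524415 -0.1168484   0.14598025]
```

View pics/t2.png

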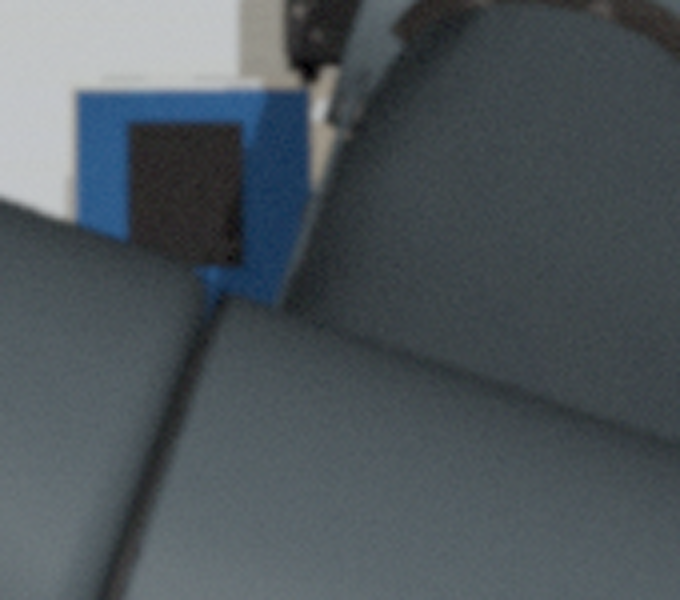

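The arm hides the plate in the top view, so I'll use the scene camera while it is over the spinner. Now lower and push.

```bash
python3 -m jog '[{"grip":255,"travel":[0,0,-0.8],"twist":0},{"grip":255,"travel":[-1,0,0],"twist":0},{"grip":255,"travel":[-1,0,0],"twist":0},{"grip":255,"travel":[-0.8,0,0],"twist":0},{"grip":255,"travel":[-0.8,0,0],"twist":0},{"grip":255,"travel":[-0.5,0,0],"twist":0},{"grip":255,"travel":[-0.5,0,0],"twist":0},{"grip":255,"travel":[0,0,0],"twist":0}]'; python3 - <<'E'
from h import *
print(get_obs()["position"],get_obs()["ft_force"])
cv2.imwrite("pics/s3.png",cv2.resize(camera("scene")[170:340,180:380,::-1],None,fx=4,fy=3.5,interpolation=cv2.INTER_CUBIC))
E
```

```text
time: 3.7
position: [0.6378, -0.1158, 0.1367]
tool_rot: [1.0, 0.004, -0.0, -0.0]
ft_force: [-0.0, -0.4, 0.9]
grip_width: 0.0003
[ 0.63780222 -0.11582009  0.13667862] [-0.00418711 -0.4053216   0.85700653]
```

View pics/s3.png

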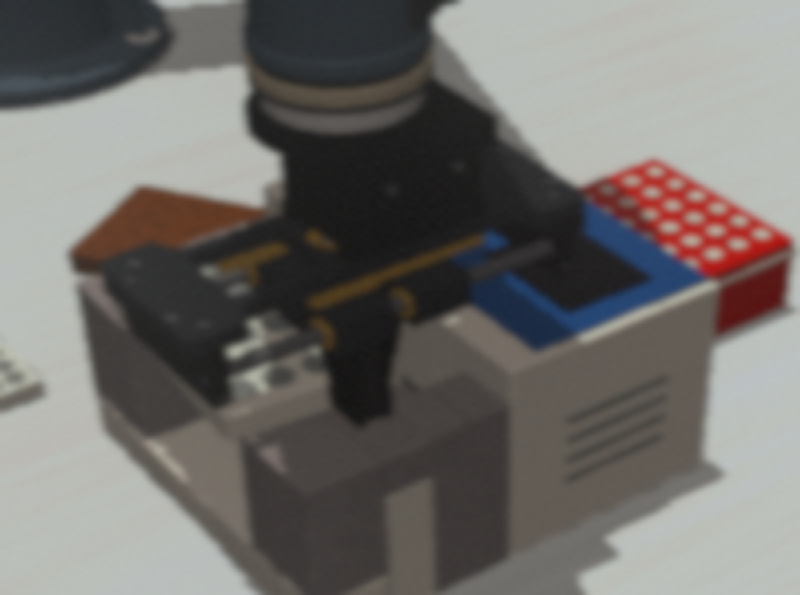

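```bash
python3 -m jog '[{"grip":255,"travel":[1,0,2],"twist":0},{"grip":255,"travel":[0,0,4],"twist":0},{"grip":255,"travel":[-3,-3,0],"twist":0},{"grip":255,"travel":[-3,-3,0],"twist":0},{"grip":255,"travel":[-2.2,-2.3,0],"twist":0},{"grip":255,"travel":[0,0,-3],"twist":0},{"grip":255,"travel":[0,0,-3.7],"twist":0},{"grip":255,"travel":[0,0,0],"twist":0}]';python3 -m jog '[{"grip":255,"travel":[0,0.5,0],"twist":0},{"grip":255,"travel":[0,0.5,0],"twist":0},{"grip":255,"travel":[0,0.5,0],"twist":0},{"grip":255,"travel":[0,0.5,0],"twist":0},{"grip":255,"travel":[0,0.5,0],"twist":0},{"grip":255,"travel":[0,0.5,0],"twist":0},{"grip":255,"travel":[0,0,0],"twist":0}]'
```

```text
time: 4.55
position: [0.5632, -0.1976, 0.1254]
tool_rot: [1.0, 0.004, -0.004, -0.003]
ft_force: [-1.0, 1.7, 0.0]
grip_width: 0.0005
time: 5.25
position: [0.5665, -0.1679, 0.1298]
tool_rot: [1.0, 0.005, -0.0, -0.0]
ft_force: [-0.5, 0.1, -1.0]
grip_width: 0.0003
```

```bash
python3 -m jog '[{"grip":255,"travel":[0,0.4,0],"twist":0},{"grip":255,"travel":[0,0.2,0],"twist":0},{"grip":255,"travel":[0,0,0],"twist":0}]';python3 -m jog '[{"grip":255,"travel":[0,0.2,0],"twist":0},{"grip":255,"travel":[0,0.1,0],"twist":0},{"grip":255,"travel":[0,0,0],"twist":0}]'
```

```text
time: 5.55
position: [0.5665, -0.1626, 0.1295]
tool_rot: [1.0, 0.004, -0.0, -0.0]
ft_force: [-0.1, -0.7, 0.5]
grip_width: 0.0005
time: 5.85
position: [0.5665, -0.1597, 0.1295]
tool_rot: [1.0, 0.004, -0.0, -0.0]
ft_force: [0.9, -0.9, -0.5]
grip_width: 0.0003
```

```bash
python3 -m jog '[{"grip":255,"travel":[0,0.1,0],"twist":0},{"grip":255,"travel":[0,0.1,0],"twist":0},{"grip":255,"travel":[0,0,0],"twist":0}]'
```

```text
time: 6.15
position: [0.5664, -0.1576, 0.1295]
tool_rot: [1.0, 0.004, -0.0, -0.0]
ft_force: [0.1, -0.2, 0.9]
grip_width: 0.0006
```

```bash
python3 -m jog '[{"grip":255,"travel":[0,0.15,0],"twist":0},{"grip":255,"travel":[0,0.1,0],"twist":0},{"grip":255,"travel":[0,0,0],"twist":0}]';python3 - <<'E'
from h import *
cv2.imwrite("pics/s4.png",cv2.resize(camera("scene")[170:340,180:380,::-1],None,fx=4,fy=3.5,interpolation=cv2.INTER_CUBIC))
E
```

```text
time: 6.45
position: [0.5664, -0.1551, 0.1295]
tool_rot: [1.0, 0.004, -0.0, -0.0]
ft_force: [-0.5, -0.0, -0.3]
grip_width: 0.0007
```

View pics/s4.png

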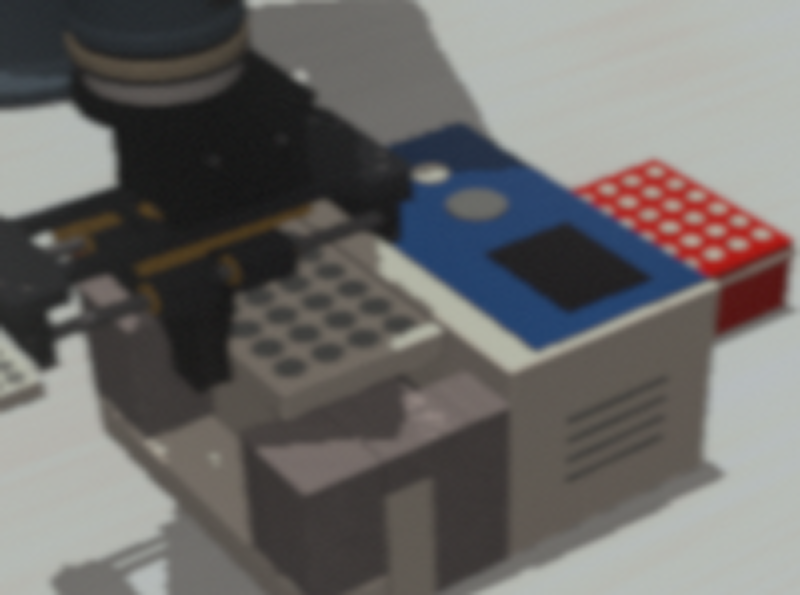

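The plate is near the housing and looks about square. No wall contact is felt yet, so I keep pushing.

```bash
python3 -m jog '[{"grip":255,"travel":[0,0.15,0],"twist":0},{"grip":255,"travel":[0,0.1,0],"twist":0},{"grip":255,"travel":[0,0,0],"twist":0}]'
```

```text
time: 6.8
position: [0.5662, -0.154, 0.1295]
tool_rot: [1.0, 0.005, -0.0, 0.001]
ft_force: [-1.0, -4.5, 0.1]
grip_width: 0.0007
```

```bash
python3 -m jog '[{"grip":255,"travel":[0,0.1,0],"twist":0},{"grip":255,"travel":[0,0.1,0],"twist":0},{"grip":255,"travel":[0,0,0],"twist":0}]'
```

```text
time: 7.1
position: [0.5663, -0.1539, 0.1297]
tool_rot: [1.0, 0.005, -0.0, 0.003]
ft_force: [-3.1, -9.9, -1.6]
grip_width: 0.0005
```

Wall contact: about 10 N of push, plate squared. I'll try lifting the front edge by friction while it is pressed against the housing.

```bash
python3 -m jog '[{"grip":255,"travel":[0,0,0.3],"twist":0},{"grip":255,"travel":[0,0,0.4],"twist":0},{"grip":255,"travel":[0,0,0.4],"twist":0},{"grip":255,"travel":[0,0,0.4],"twist":0},{"grip":255,"travel":[0,0,0],"twist":0}]';python3 - <<'E'
from h import *
cv2.imwrite("pics/s5.png",cv2.resize(camera("scene")[170:340,180:380,::-1],None,fx=4,fy=3.5,interpolation=cv2.INTER_CUBIC))
E
```

```text
time: 7.6
position: [0.5666, -0.1551, 0.1453]
tool_rot: [1.0, 0.005, 0.0, 0.004]
ft_force: [-2.5, -11.7, -0.9]
grip_width: -0.0001
```

View pics/s5.png

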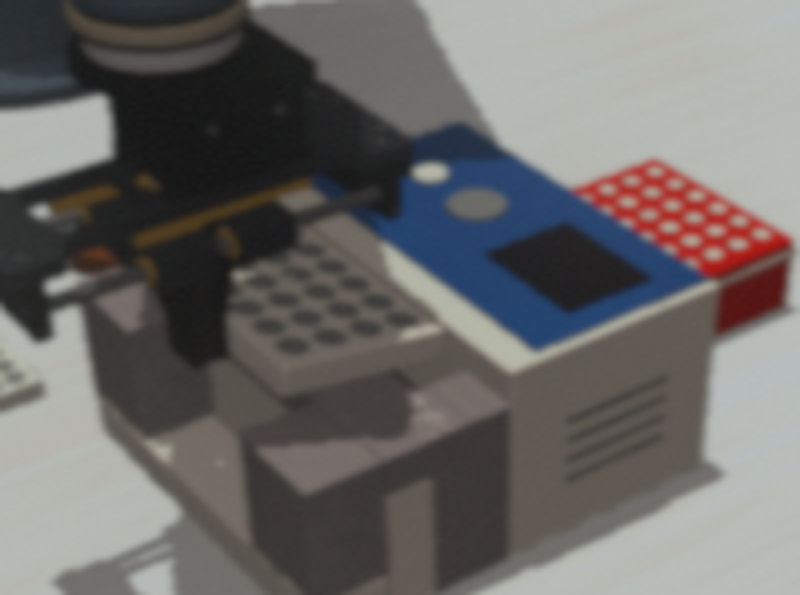

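The picture shows the plate's front edge raised roughly 10° and still square. Friction lifting works, so I follow the arc while keeping about 10 N.

```bash
python3 -m jog '[{"grip":255,"travel":[0,0,0.4],"twist":0},{"grip":255,"travel":[0,0,0.4],"twist":0},{"grip":255,"travel":[0,0.05,0.4],"twist":0},{"grip":255,"travel":[0,0.05,0.3],"twist":0},{"grip":255,"travel":[0,0,0],"twist":0}]'
```

```text
time: 8.15
position: [0.5667, -0.1539, 0.1606]
tool_rot: [1.0, 0.005, 0.0, 0.004]
ft_force: [-2.7, -11.5, 1.3]
grip_width: 0.0005
```

```bash
python3 -m jog '[{"grip":255,"travel":[0,0.1,0.4],"twist":0},{"grip":255,"travel":[0,0.1,0.4],"twist":0},{"grip":255,"travel":[0,0.1,0.3],"twist":0},{"grip":255,"travel":[0,0,0],"twist":0}]'
```

```text
time: 8.55
position: [0.5667, -0.1512, 0.172]
tool_rot: [1.0, 0.005, 0.001, 0.004]
ft_force: [-3.4, -10.6, 3.4]
grip_width: 0.0005
```

```bash
python3 -m jog '[{"grip":255,"travel":[0,0.2,0.3],"twist":0},{"grip":255,"travel":[0,0.2,0.3],"twist":0},{"grip":255,"travel":[0,0,0],"twist":0}]'; python3 -m jog '[{"grip":255,"travel":[0,0.2,0.2],"twist":0},{"grip":255,"travel":[0,0.2,0.2],"twist":0},{"grip":255,"travel":[0,0,0],"twist":0}]'; python3 - <<'E'
from h import *
cv2.imwrite("pics/s6.png",cv2.resize(camera("scene")[150:340,180:380,::-1],None,fx=4,fy=3.1,interpolation=cv2.INTER_CUBIC))
E
```

```text
time: 8.85
position: [0.5669, -0.1487, 0.1786]
tool_rot: [1.0, 0.006, 0.001, 0.006]
ft_force: [-4.9, -15.1, 4.7]
grip_width: 0.0002
time: 9.15
position: [0.567, -0.1464, 0.1833]
tool_rot: [1.0, 0.006, 0.001, 0.008]
ft_force: [-6.8, -17.7, 7.5]
grip_width: 0.0006
```

View pics/s6.png

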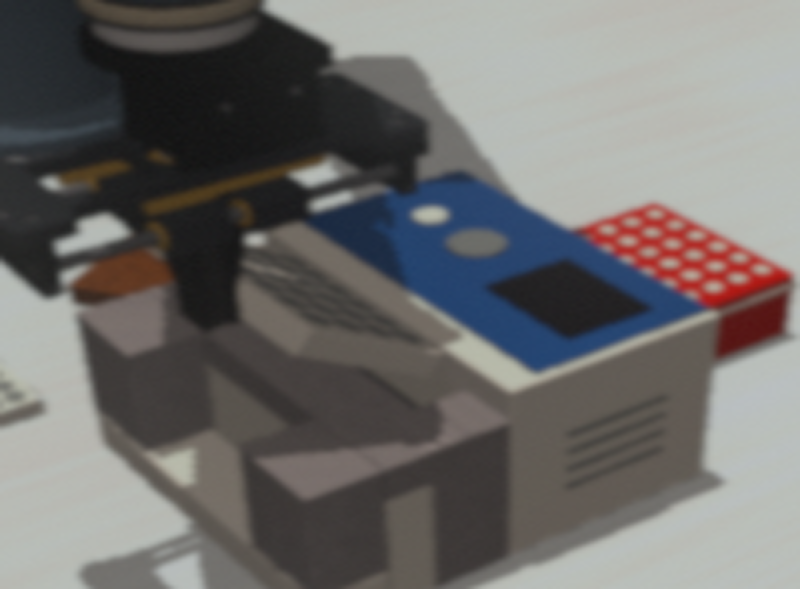

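The plate is at roughly 35-40°, with its rear edge still stuck by friction high on the housing face. Pushing straight in (y) at constant height should now make either contact slip safely and steepen it.

```bash
python3 -m jog '[{"grip":255,"travel":[0,0.2,0],"twist":0},{"grip":255,"travel":[0,0.1,0],"twist":0},{"grip":255,"travel":[0,0,0],"twist":0}]'; python3 -m jog '[{"grip":255,"travel":[0,0.2,0],"twist":0},{"grip":255,"travel":[0,0,0],"twist":0}]'
```

```text
time: 9.5
position: [0.5672, -0.1458, 0.1839]
tool_rot: [1.0, 0.006, 0.001, 0.01]
ft_force: [-8.1, -23.7, 11.1]
grip_width: 0.0004
time: 9.7
position: [0.5673, -0.1454, 0.1845]
tool_rot: [1.0, 0.007, 0.001, 0.011]
ft_force: [-9.9, -27.1, 12.4]
grip_width: 0.0005
```

Both contacts hold above μ≈0.47, so forcing it isn't sensible. Only the fingertip's last 2 mm holds the edge. I'll lower the plate along the same arc and take it again with the finger deeper in the recess.

```bash
python3 -m jog '[{"grip":255,"travel":[0,-0.4,0],"twist":0},{"grip":255,"travel":[0,-0.5,-0.4],"twist":0},{"grip":255,"travel":[0,-0.3,-0.6],"twist":0},{"grip":255,"travel":[0,-0.2,-0.6],"twist":0},{"grip":255,"travel":[0,-0.1,-0.6],"twist":0},{"grip":255,"travel":[0,-0.1,-0.6],"twist":0},{"grip":255,"travel":[0,0,0],"twist":0}]'; python3 -m jog '[{"grip":255,"travel":[0,0,-0.6],"twist":0},{"grip":255,"travel":[0,0,-0.6],"twist":0},{"grip":255,"travel":[0,0.1,-0.6],"twist":0},{"grip":255,"travel":[0,0,-0.6],"twist":0},{"grip":255,"travel":[0,0,0],"twist":0}]'
```

```text
time: 10.4
position: [0.5658, -0.149, 0.151]
tool_rot: [1.0, 0.004, -0.001, -0.001]
ft_force: [0.4, -0.0, -0.7]
grip_width: 0.0004
time: 10.9
position: [0.5671, -0.1498, 0.1284]
tool_rot: [1.0, 0.004, 0.001, 0.001]
ft_force: [0.2, -3.7, 2.1]
grip_width: 0.0004
```

```bash
python3 - <<'E'
from h import *
cv2.imwrite("pics/s7.png",cv2.resize(camera("scene")[150:340,180:380,::-1],None,fx=4,fy=3.1,interpolation=cv2.INTER_CUBIC))
E
```

```text
(no output)
```

View pics/s7.png

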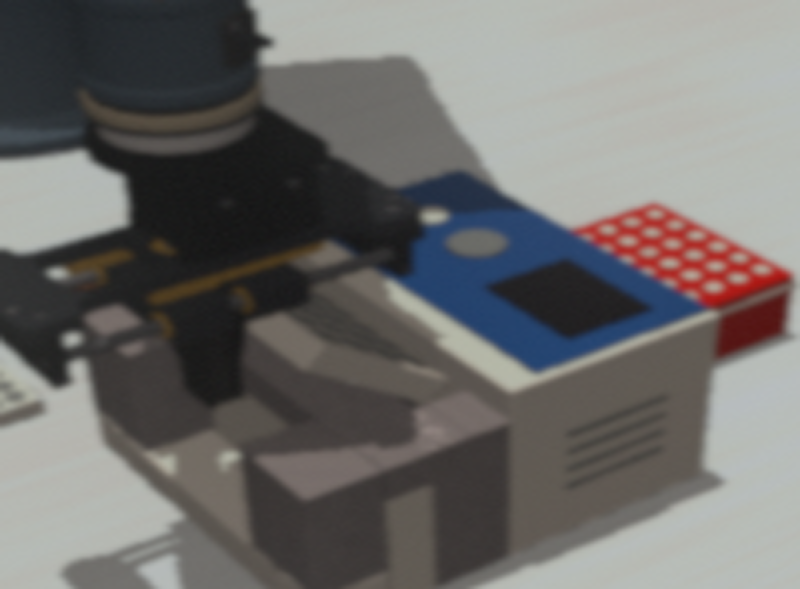

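Good outcome: the plate is at about 35°, its rear edge has slid down into the slot against the lip, and the finger is now well down alongside the front edge. Next, push it in and up.

```bash
python3 -m jog '[{"grip":255,"travel":[0,0.2,0.3],"twist":0},{"grip":255,"travel":[0,0.2,0.3],"twist":0},{"grip":255,"travel":[0,0.2,0.3],"twist":0},{"grip":255,"travel":[0,0.25,0.3],"twist":0},{"grip":255,"travel":[0,0,0],"twist":0}]'; python3 -m jog '[{"grip":255,"travel":[0,0.25,0.25],"twist":0},{"grip":255,"travel":[0,0.25,0.25],"twist":0},{"grip":255,"travel":[0,0.25,0.2],"twist":0},{"grip":255,"travel":[0,0,0],"twist":0}]'
```

```text
time: 11.45
position: [0.5665, -0.1395, 0.141]
tool_rot: [1.0, 0.005, 0.0, -0.0]
ft_force: [0.8, -0.7, 0.8]
grip_width: 0.0007
time: 11.85
position: [0.5666, -0.1324, 0.1479]
tool_rot: [1.0, 0.004, 0.0, 0.0]
ft_force: [0.3, -0.5, 0.1]
grip_width: 0.0002
```

```bash
python3 -m jog '[{"grip":255,"travel":[0,0.3,0.1],"twist":0},{"grip":255,"travel":[0,0.3,0.1],"twist":0},{"grip":255,"travel":[0,0.3,0.1],"twist":0},{"grip":255,"travel":[0,0.3,0],"twist":0},{"grip":255,"travel":[0,0.3,0],"twist":0},{"grip":255,"travel":[0,0,0],"twist":0}]'; python3 - <<'E'
from h import *
cv2.imwrite("pics/s8.png",cv2.resize(camera("scene")[150:340,180:380,::-1],None,fx=4,fy=3.1,interpolation=cv2.INTER_CUBIC))
E
```

```text
time: 12.45
position: [0.5664, -0.1173, 0.1505]
tool_rot: [1.0, 0.004, -0.0, -0.0]
ft_force: [-0.1, 0.5, 0.2]
grip_width: 0.0005
```

View pics/s8.png

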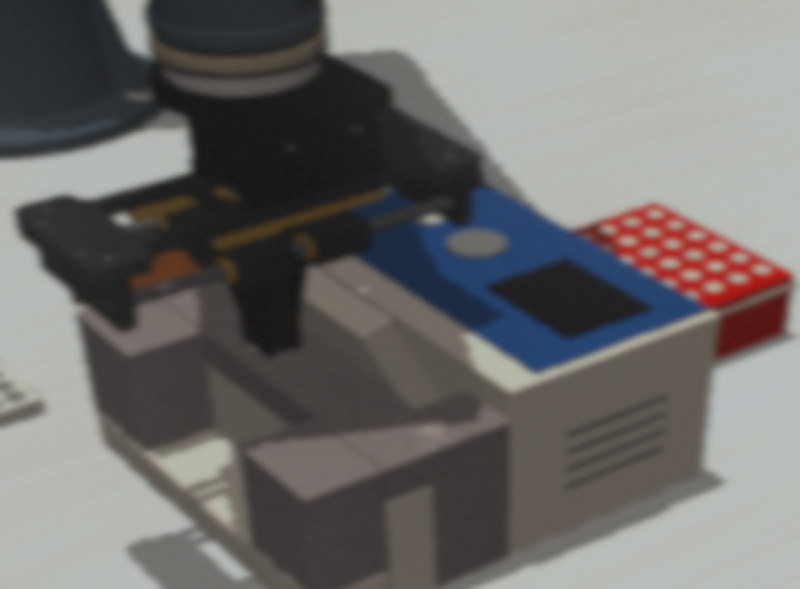

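The plate is steep, about 65-70°, with the finger behind it. Keep pushing to upright, watching the force. I've viewed 11 pictures, so the last one is saved for the end.

```bash
python3 -m jog '[{"grip":255,"travel":[0,0.3,0.1],"twist":0},{"grip":255,"travel":[0,0.3,0.1],"twist":0},{"grip":255,"travel":[0,0.3,0.1],"twist":0},{"grip":255,"travel":[0,0.3,0.1],"twist":0},{"grip":255,"travel":[0,0,0],"twist":0}]';python3 -m jog '[{"grip":255,"travel":[0,0.3,0.1],"twist":0},{"grip":255,"travel":[0,0.3,0.1],"twist":0},{"grip":255,"travel":[0,0,0],"twist":0}]'
```

```text
time: 13.0
position: [0.5665, -0.1053, 0.1547]
tool_rot: [1.0, 0.004, 0.0, -0.0]
ft_force: [0.6, 0.1, 0.4]
grip_width: 0.0006
time: 13.3
position: [0.5665, -0.0994, 0.1567]
tool_rot: [1.0, 0.004, 0.0, -0.0]
ft_force: [-0.1, -0.3, -0.3]
grip_width: 0.0006
```

```bash
python3 -m jog '[{"grip":255,"travel":[0,0.3,0],"twist":0},{"grip":255,"travel":[0,0.2,0],"twist":0},{"grip":255,"travel":[0,0,0],"twist":0}]';python3 -m jog '[{"grip":255,"travel":[0,0.2,0],"twist":0},{"grip":255,"travel":[0,0.2,0],"twist":0},{"grip":255,"travel":[0,0,0],"twist":0}]'
```

```text
time: 13.6
position: [0.5664, -0.0945, 0.1565]
tool_rot: [1.0, 0.004, -0.0, -0.0]
ft_force: [-0.1, -0.1, -0.5]
grip_width: 0.0004
time: 13.9
position: [0.5664, -0.0906, 0.1565]
tool_rot: [1.0, 0.004, -0.0, -0.0]
ft_force: [-0.4, -0.3, -0.1]
grip_width: 0.0005
```

```bash
python3 -m jog '[{"grip":255,"travel":[0,0.2,0],"twist":0},{"grip":255,"travel":[0,0.2,0],"twist":0},{"grip":255,"travel":[0,0,0],"twist":0}]';python3 -m jog '[{"grip":255,"travel":[0,0.1,0],"twist":0},{"grip":255,"travel":[0,0.1,0],"twist":0},{"grip":255,"travel":[0,0,0],"twist":0}]'; python3 - <<'E'
from h import *
im=camera("scene");cv2.imwrite("pics/full9.png",im[:,:,::-1])
for t in("plate","plate_mid","slot","shutter"):
    print(t,[( [round(v,3) for v in d["at"]],round(d["p"],2)) for d in search_frame(t,"scene")])
E
```

```text
time: 14.2
position: [0.5667, -0.0872, 0.157]
tool_rot: [1.0, 0.004, 0.0, 0.001]
ft_force: [-0.6, -2.6, 2.0]
grip_width: 0.0004
time: 14.5
position: [0.5669, -0.0855, 0.157]
tool_rot: [1.0, 0.004, 0.001, 0.001]
ft_force: [-0.9, -4.8, 4.3]
grip_width: 0.0003
plate [([0.742, -0.246, 0.012], 0.83), ([0.401, -0.226, 0.012], 0.77), ([0.32, -0.082, 0.022], 0.62), ([0.6, -0.079, 0.133], 0.59)]
plate_mid [([0.743, -0.248, 0.009], 0.94), ([0.6, -0.079, 0.135], 0.9), ([0.314, -0.082, 0.019], 0.79), ([0.392, -0.225, 0.017], 0.67)]
slot [([0.637, -0.092, 0.104], 0.62)]
shutter []
```

Contact with the near face is at spinner x≈9, so the plate is upright against the housing. I'll back off, then straddle the plate and grip it to confirm (18 mm wide) before pressing.

```bash
python3 -m jog '[{"grip":255,"travel":[0,-0.3,0],"twist":0},{"grip":255,"travel":[0,-0.5,0],"twist":0},{"grip":255,"travel":[0,-1.5,0],"twist":0},{"grip":0,"travel":[0,-1,3],"twist":0},{"grip":0,"travel":[0,0,4],"twist":0},{"grip":0,"travel":[0,2,0],"twist":0},{"grip":0,"travel":[0,2.7,0],"twist":0},{"grip":0,"travel":[0,0,0],"twist":0}]' 10; python3 -m jog '[{"grip":0,"travel":[0,0,0],"twist":0},{"grip":0,"travel":[0,0,0],"twist":0},{"grip":0,"travel":[0,0,0],"twist":0}]'
```

```text
time: 15.55
position: [0.5657, -0.0688, 0.2264]
tool_rot: [1.0, 0.005, -0.001, -0.001]
ft_force: [-0.1, 0.6, 0.7]
grip_width: 0.0326
time: 15.85
position: [0.5666, -0.0718, 0.2262]
tool_rot: [1.0, 0.004, -0.0, 0.0]
ft_force: [0.6, -0.6, -0.4]
grip_width: 0.0564
```

```bash
python3 -m jog '[{"grip":0,"travel":[0,0.2,0],"twist":0},{"grip":0,"travel":[0,0,-1.5],"twist":0},{"grip":0,"travel":[0,0,-1.5],"twist":0},{"grip":0,"travel":[0,0,-1.5],"twist":0},{"grip":0,"travel":[0,0,-1.2],"twist":0},{"grip":0,"travel":[0,0,-0.5],"twist":0},{"grip":0,"travel":[0,0,0],"twist":0}]'; python3 -m jog '[{"grip":255,"travel":[0,0,0],"twist":0},{"grip":255,"travel":[0,0,0],"twist":0},{"grip":255,"travel":[0,0,0],"twist":0},{"grip":255,"travel":[0,0,0],"twist":0},{"grip":255,"travel":[0,0,0],"twist":0},{"grip":255,"travel":[0,0,0],"twist":0},{"grip":255,"travel":[0,0,0],"twist":0},{"grip":255,"travel":[0,0,0],"twist":0}]'
```

```text
time: 16.55
position: [0.5662, -0.0688, 0.1638]
tool_rot: [1.0, 0.004, -0.001, -0.0]
ft_force: [-0.2, 0.3, 0.2]
grip_width: 0.0869
time: 17.35
position: [0.5665, -0.0688, 0.1646]
tool_rot: [1.0, 0.004, -0.0, -0.0]
ft_force: [0.0, 0.1, -1.1]
grip_width: 0.0311
```

```bash
python3 -m jog '[{"grip":255,"travel":[0,0,0],"twist":0},{"grip":255,"travel":[0,0,0],"twist":0},{"grip":255,"travel":[0,0,0],"twist":0}]'
```

```text
time: 17.65
position: [0.5665, -0.0688, 0.1645]
tool_rot: [1.0, 0.004, -0.0, 0.0]
ft_force: [0.9, -0.0, -0.1]
grip_width: 0.0177
```

Grip width is 17.7 mm with no side force: upright and square. Release, rise, close the fingers and press down on the top edge.

```bash
python3 -m jog '[{"grip":120,"travel":[0,0,0],"twist":0},{"grip":120,"travel":[0,0,0],"twist":0},{"grip":120,"travel":[0,0,0],"twist":0},{"grip":120,"travel":[0,0,2.5],"twist":0},{"grip":255,"travel":[0,0,2.5],"twist":0},{"grip":255,"travel":[0,-0.1,0],"twist":0},{"grip":255,"travel":[0,0,0],"twist":0},{"grip":255,"travel":[0,0,0],"twist":0}]' 20; python3 -m jog '[{"grip":255,"travel":[0,0,0],"twist":0},{"grip":255,"travel":[0,0,0],"twist":0},{"grip":255,"travel":[0,0,-1],"twist":0},{"grip":255,"travel":[0,0,-1],"twist":0},{"grip":255,"travel":[0,0,-0.5],"twist":0},{"grip":255,"travel":[0,0,-0.4],"twist":0},{"grip":255,"travel":[0,0,0],"twist":0}]'
```

```text
time: 18.45
position: [0.5657, -0.0696, 0.2136]
tool_rot: [1.0, 0.004, -0.001, -0.0]
ft_force: [-0.2, -0.2, 0.3]
grip_width: 0.0218
time: 19.15
position: [0.5659, -0.0696, 0.185]
tool_rot: [1.0, 0.004, -0.001, -0.0]
ft_force: [-1.8, 0.6, 3.7]
grip_width: 0.0005
```

```bash
python3 -m jog '[{"grip":255,"travel":[0,0,-0.4],"twist":0},{"grip":255,"travel":[0,0,-0.4],"twist":0},{"grip":255,"travel":[0,0,0],"twist":0}]'
```

```text
time: 19.45
position: [0.5668, -0.0698, 0.1774]
tool_rot: [1.0, 0.004, 0.0, 0.0]
ft_force: [-1.3, 1.1, 4.2]
grip_width: 0.0003
```

```bash
python3 -m jog '[{"grip":255,"travel":[0,0,-0.4],"twist":0},{"grip":255,"travel":[0,0,-0.4],"twist":0},{"grip":255,"travel":[0,0,0],"twist":0}]';python3 -m jog '[{"grip":255,"travel":[0,0,-0.4],"twist":0},{"grip":255,"travel":[0,0,-0.4],"twist":0},{"grip":255,"travel":[0,0,-0.2],"twist":0},{"grip":255,"travel":[0,0,0],"twist":0}]'
```

```text
time: 19.75
position: [0.5671, -0.0699, 0.1692]
tool_rot: [1.0, 0.004, 0.001, 0.0]
ft_force: [0.6, -0.1, 1.3]
grip_width: 0.0004
time: 20.15
position: [0.5661, -0.0697, 0.1588]
tool_rot: [1.0, 0.004, -0.001, -0.0]
ft_force: [-0.3, -0.4, 0.2]
grip_width: 0.0005
```

```bash
python3 -m jog '[{"grip":255,"travel":[0,0,-0.2],"twist":0},{"grip":255,"travel":[0,0,-0.2],"twist":0},{"grip":255,"travel":[0,0,0],"twist":0}]';python3 -m jog '[{"grip":255,"travel":[0,0,-0.2],"twist":0},{"grip":255,"travel":[0,0,0],"twist":0}]'
```

```text
time: 20.45
position: [0.5663, -0.0697, 0.1552]
tool_rot: [1.0, 0.004, -0.0, -0.0]
ft_force: [0.7, 0.8, 1.0]
grip_width: 0.0002
time: 20.65
position: [0.5663, -0.0697, 0.1544]
tool_rot: [1.0, 0.004, -0.0, -0.0]
ft_force: [-1.0, 1.5, 7.4]
grip_width: 0.0004
```

The force rises at tip height 0.132 m, which is housing level. One firmer press, then retreat and check.

```bash
python3 -m jog '[{"grip":255,"travel":[0,0,-0.2],"twist":0},{"grip":255,"travel":[0,0,0],"twist":0},{"grip":255,"travel":[0,0,0],"twist":0}]'; python3 -m jog '[{"grip":255,"travel":[0,0,1],"twist":0},{"grip":255,"travel":[0,0,4],"twist":0},{"grip":255,"travel":[-1,-4.5,1],"twist":0},{"grip":255,"travel":[-1,-4.5,1],"twist":0},{"grip":255,"travel":[-1,-4.5,0],"twist":0},{"grip":255,"travel":[-1,-4.5,0],"twist":0},{"grip":255,"travel":[-1,-4.5,0],"twist":0},{"grip":255,"travel":[-1,-4.5,0],"twist":0}]'; python3 -m jog '[{"grip":255,"travel":[-1,-4.5,0],"twist":0},{"grip":255,"travel":[-1,-4.5,0],"twist":0},{"grip":255,"travel":[-1,-4.5,0],"twist":0},{"grip":255,"travel":[0,0,0],"twist":0}]'; python3 - <<'E'
from h import *
a=cv2.resize(camera("scene")[190:340,190:350,::-1],(480,450),interpolation=cv2.INTER_CUBIC)
b=cv2.resize(camera("top")[155:305,300:455,::-1],(310,300),interpolation=cv2.INTER_CUBIC)
o=np.zeros((450,800,3),np.uint8);o[:,:480]=a;o[:300,485:795]=b;cv2.imwrite("pics/fin.png",o)
for n in("scene","top"):
  for t in("plate_mid","tip_box","tube_rack"):
    print(n,t,[( [round(v,3) for v in d["at"]],round(d["p"],2)) for d in search_frame(t,n)])
E
```

```text
time: 20.95
position: [0.5663, -0.0697, 0.1543]
tool_rot: [1.0, 0.004, 0.0, 0.0]
ft_force: [-4.2, 1.7, 18.6]
grip_width: 0.0002
time: 21.75
position: [0.5056, -0.3414, 0.2212]
tool_rot: [1.0, 0.004, -0.0, -0.0]
ft_force: [1.2, -0.8, 0.6]
grip_width: 0.0008
time: 22.15
position: [0.4743, -0.4816, 0.221]
tool_rot: [1.0, 0.001, 0.0, 0.002]
ft_force: [0.5, -0.0, 0.4]
grip_width: 0.0004
scene plate_mid [([0.392, -0.222, 0.013], 0.92), ([0.74, -0.245, 0.008], 0.79), ([0.575, -0.076, 0.127], 0.64), ([0.316, -0.055, 0.024], 0.61)]
scene tip_box [([0.548, 0.168, 0.061], 0.7)]
scene tube_rack [([0.606, -0.326, 0.055], 0.76)]
top plate_mid [([0.554, -0.069, 0.133], 0.93), ([0.338, -0.037, 0.015], 0.74), ([0.387, -0.221, 0.011], 0.71), ([0.729, -0.24, 0.016], 0.64)]
top tip_box [([0.525, 0.161, 0.056], 0.78)]
top tube_rack [([0.572, -0.316, 0.052], 0.59)]
```

View pics/fin.png

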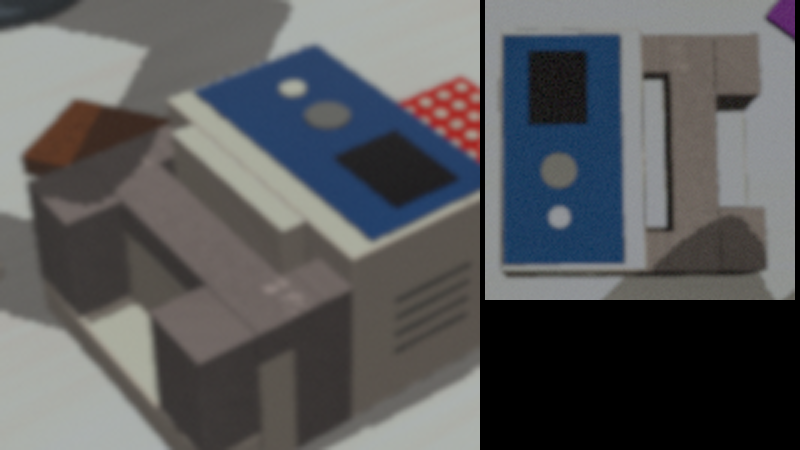

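The last picture shows the plate upright in the slot against the housing. Its top edge is level with the housing in the scene view, at about (235,175), and its white strip fills the slot's length in the top view, at about (655,150). The tip box and rack readings are unchanged.

```bash
python3 -c "
from rig import *
print(hand_in())"
```

```text
the job is handed in; nothing more can be done
None
```

The well plate now stands upright in the slot and fully home, and the job is handed in at about 22 s of the 72 s allowed.

**How it went:**
- I pushed the plate along the shelf into line with the slot and squared it against the housing.
- I tipped it up by lifting its front edge with the closed fingers. The first lift stuck at about 38°, so I backed the finger down. The plate's rear edge then slid into the slot, and I pushed the plate upright from there.
- I gripped it once to check (17.7 mm across, so upright) and pressed it down past the shutter.

**Last checks:**
- **Seated:** the plate stopped firmly with the fingertips at 0.132 m, the height of the housing. An 18.6 N press moved it no further.
- **Position:** both cameras show it standing in the slot against the housing. The scene view shows its top edge level with the housing. The network readings put its top at 0.127 m (scene) and 0.133 m (top).
- **Bystanders:** the tip box and tube rack readings match those at the start to within 4 mm. The robot was clear of everything at hand-in.
- **Forces:** the highest horizontal push I read was about 27 N, through the fingers against the plate.

No final check failed. I did not measure the shutter angle, because the network did not find the shutter in the one picture where I searched for it.

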